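# Swap three turned copies onto the stands of their own patterns

## Task

The freshly turned pale bowl, goblet and vase stand on the wrong boards: move each one to the board that carries the finished dark piece of the same shape and stand it upright, centred on that board's cork spot. The empty black rubber mat is there as a free spot to use on the way. Set the pieces down without dropping them or knocking them over, and leave the tin and the jars where they are.

Things in the scene. Friction and masses are not known exactly. Their poses are not given: they have to be found in the camera images.
- bowl: Pale-wood turned bowl, loose, 40 to 85 g: low and open, 60 mm outside diameter and 48 mm high, upright-sided over its upper 18 mm, foot 42 mm across, wall 5 mm. Round about its z axis (up). Origin: centre of its underside.
- goblet: Pale-wood turned goblet, loose, 55 to 115 g: flat foot of 50 mm diameter, thin stem, open cup of 44 mm diameter on top, 92 mm high; the cup is straight-sided from 58 to 92 mm. Round about its z axis (up). Origin: centre of its underside.
- vase: Pale-wood turned bud vase, loose, 80 to 170 g: round belly of 54 mm diameter below, narrow straight neck of 28 mm diameter from 53 mm up to its top at 95 mm. Round about its z axis (up). Origin: centre of its underside.
- bowl_stand: Fixed plywood board, 100 x 215 x 15 mm: on its back half a fixed dark bowl as pattern (60 mm wide, top 63 mm above bench), on its front half a cork spot, 66 mm across, for the copy. Origin: centre of the spot, at bench level; the spot's top is 18 mm above. x runs along the board to the pattern, whose axis is at +115 mm; the board spans x = -50 to +165 mm. At the start the pale vase stands here.
- goblet_stand: Fixed plywood board, 100 x 215 x 15 mm: on its back half a fixed dark goblet as pattern (50 mm wide, top 107 mm above bench), on its front half a cork spot, 66 mm across, for the copy. Origin: centre of the spot, at bench level; the spot's top is 18 mm above. x runs along the board to the pattern, whose axis is at +115 mm; the board spans x = -50 to +165 mm. At the start the pale bowl stands here.
- vase_stand: Fixed plywood board, 100 x 215 x 15 mm: on its back half a fixed dark vase as pattern (54 mm wide, top 110 mm above bench), on its front half a cork spot, 66 mm across, for the copy. Origin: centre of the spot, at bench level; the spot's top is 18 mm above. x runs along the board to the pattern, whose axis is at +115 mm; the board spans x = -50 to +165 mm. At the start the pale goblet stands here.
- mat: Empty round black rubber mat, 72 mm in diameter, 6 mm thick, fixed on the bench: the free spot. Origin: centre of its underside, at bench level; its top is 6 mm above.
- tin: Bystander: aluminium-coloured tin, 50 mm in diameter, 55 mm high, loose. Origin: centre of its underside. To be left where it is.
- jar_a: Bystander: amber glass jar with a dark lid, 38 mm in diameter, 60 mm high, loose; stands between two boards. Origin: centre of its underside. To be left where it is.
- jar_b: Bystander: a second jar just like the other, between the other two boards. Origin: centre of its underside. To be left where it is.

How it is judged (in metres and radians):
At the end, for the whole second after the job is handed in: The bowl, goblet and vase each stand upright (within 0.1 rad) and at rest on the cork spot of the board with the pattern of the same shape, foot on the cork (height within 4 mm), centre within 12 mm of the spot's centre (horizontal distance between bowl and bowl_stand below 0.012 m and z of bowl in the frame of bowl_stand between 0.014 and 0.022 m and angle between each of bowl, goblet, vase's own z axis and vertical below 0.1 rad and linear speed of each of bowl, goblet, vase below 0.02 m/s and horizontal distance between goblet and goblet_stand below 0.012 m and z of goblet in the frame of goblet_stand between 0.014 and 0.022 m and horizontal distance between vase and vase_stand below 0.012 m and z of vase in the frame of vase_stand between 0.014 and 0.022 m); the robot touches nothing.
It fails at once if a piece is knocked over (angle between any of bowl, goblet, vase's own z axis and vertical above 0.7 rad).
It fails at once if a piece is dropped (falls freely more than about 30 mm) or thrown ((linear speed of bowl above 0.8 m/s and contact force between the fingers and bowl below 0.1 N) or (linear speed of goblet above 0.8 m/s and contact force between the fingers and goblet below 0.1 N) or (linear speed of vase above 0.8 m/s and contact force between the fingers and vase below 0.1 N)).
It fails at once if the tin or a jar is pushed more than 20 mm (distance of any of tin, jar_a, jar_b from where it was at the start of the episode above 0.02 m).
It also fails if it takes over 112 s, if anything falls off the work surface, if the arm or the gripper's body presses on something with over 40 N, if the wrist force passes 120 N, or if a joint passes its speed limit or range.

## Robot

A 6-joint arm with a two-finger parallel gripper is mounted at the origin on the work surface. World frame = base frame: x ahead of the robot, y to its left, z up, the work surface at z = 0. Lengths are in m, angles in degrees, forces in N, time in s.
With the tool pointing down it reaches from about 0.25 to 0.8 m from the base axis. Payload 3.9 kg.
Tool frame: the origin (TCP) lies midway between the tips of the shut fingers; the grasp point (between the pads) lies behind it (robot.grip_point_offset is the z of the grasp point in the tool frame, in m); z points along the fingers, y is the line along which they close (so a half turn about z gives the same grasp; the last joint's range is limited). The gripper opens to 85 mm and grips with 20 to 120 N. Pads are 22 mm wide; open, the fingers measure 114 mm over their backs; the gripper's body (76 mm by 85 mm) begins 54 mm behind the grasp point. The pads swing forward as they close: fully open they stand 13 mm farther back than shut.
Start: joints at [-67.151, 14.897, -7.913, 67.191, 0, 90], TCP at [0.204, -0.484, 0.231] pointing down, gripper open.
Joint ranges: [-159.42, 159.42], [-47.68, 98.78], [-73.54, 78.23], [-108.79, 121.32], [-90, 84.71], [-180, 180]. Speed limits (degrees/s): [147.25, 147.25, 180, 180, 180, 180].

## Interface

Orientations are given as [roll, pitch, yaw] about the fixed x, y, z axes, in that order (R = Rz(yaw) Ry(pitch) Rx(roll)).
In Python, from workcell import robot, camrig gives the robot as it stands (robot), with the cameras (camrig).
- The arm moves only by the shell command python3 drive.py [OPENING] [FORCE], which reads ROWS from standard input. ROWS is a JSON list of rows, 1 to 5 of them, each written [[dx, dy, dz], turn]: dx, dy, dz in fractions of the full range, 1 being 0.25 m, then a turn about the tool's z in normalised numbers (1 is 180 degrees); each row shifts and turns the commanded pose from where the row before left it, along the tool's axes as they then stand; what a row does not reach is not made up. A row lasts 1/12 s, in which the tool goes at most 0.0417 m and 7.16 degrees, less where a joint would pass 70% of its speed; a pose out of reach is approached as far as the arm can. OPENING is the finger opening in m, set as the command begins (- or left out keeps the last). The fingers move at their own pace and stop on an object; FORCE is the grip in N (left out, the last holds). Time passes only in rows, so rows that do not move let the fingers close. It prints the time, the measured TCP pose, the force, the opening and the grip force at its end. Input that does not fit is refused with a message, and nothing moves.
- robot.get_obs(): the state, without advancing time (a new reading comes with each control period).
- camrig.snapshot(name): name is "scene" or "top"; returns a dict with "frame" (480x640x3 uint8, red, green, blue), "K" (3x3 intrinsics, pixels), "camera_from_world" (4x4, takes a point from world to camera coordinates). Camera axes: x right, y down, z forward; pixel columns grow to the right and rows downward; lengths in m; the calibration is good to about 2 mm. A picture is of the moment at which its call begins. There is no depth.
- robot.close_job(): hands the job in; it is judged then, once.
The state is a dict: "time": time; "q": joint angles; "qvel": joint speeds; "joint_efforts": joint torques, N m; "ee_pos": TCP position; "orientation": TCP orientation; "force": force on the tool from outside, world axes, zero at the start; "wrist_torque": the same for the moment, N m; "grip_width": finger opening in m; "grip_force": force on a finger pad.
Only numpy, scipy, OpenCV 4.12 (cv2) and the standard library are available. Lean on these libraries where they do the work, as an engineer would, in place of code of your own. Each camera call takes 0.05 s, during which the arm holds its last target. There are 200 camera calls.

## Working session

There is one attempt and no reset: what is moved stays moved. The work goes in short steps, Python scripts to look and compute and a shell command to move; the robot and the scene stay as the last step left them, time stands still between calls to the robot, and variables do not carry over. Pictures are saved under pics/ and viewed, at most 14 in all, crops included, and the job is handed in when it is done.

```bash
ls; mkdir -p pics
python3 - <<'E'
from workcell import robot, camrig
import cv2,numpy as np
for n in("scene","top"):
    s=camrig.snapshot(n);cv2.imwrite(f"pics/{n}0.png",s["frame"][:,:,::-1]);np.savez(f"{n}0.npz",**s);print(s["K"],s["camera_from_world"])
print(robot.grip_point_offset,robot.get_obs())
E
```

```text
drive.py
pics
workcell.py
[[493.48419207   0.         317.10721082]
 [  0.         493.48419207 243.98389441]
 [  0.           0.           1.        ]] [[-0.26076441  0.96523541  0.01795902  0.15741715]
 [ 0.74948766  0.21413406 -0.62643025 -0.4080298 ]
 [-0.60849829 -0.14989066 -0.77927057  1.36816526]
 [ 0.          0.          0.          1.        ]]
[[612.0911523    0.         313.27407549]
 [  0.         612.0911523  242.25032321]
 [  0.           0.           1.        ]] [[ 0.02373245 -0.99968406  0.00827897 -0.02199672]
 [-0.99648974 -0.02432001 -0.08010449  0.55842825]
 [ 0.08028053 -0.00634883 -0.99675209  1.29522534]
 [ 0.          0.          0.          1.        ]]
-0.0187 {'time': 0.1, 'q': array([-6.71504042e+01,  1.49335090e+01, -7.97643105e+00,  6.71910150e+01,
        8.07382993e-04,  8.99989083e+01]), 'qvel': array([-0.0485949 , -0.12793702,  0.15529558,  0.04287814,  0.03285478,
        0.00650247]), 'joint_efforts': array([ 2.94448100e-04, -4.06509376e+01,  2.54526865e+01,  1.01461611e-02,
        3.50391690e-05, -1.84658364e-05]), 'ee_pos': array([ 0.20363562, -0.48324697,  0.23054684]), 'orientation': array([-1.79899045e+02, -8.09305321e-04,  2.28506861e+01]), 'force': array([-0.20326618, -0.59593129,  0.63546229]), 'wrist_torque': array([-0.05587497, -0.01046405, -0.02951008]), 'grip_force': 0.0, 'grip_width': 0.08529095387446245}
```

View pics/top0.png

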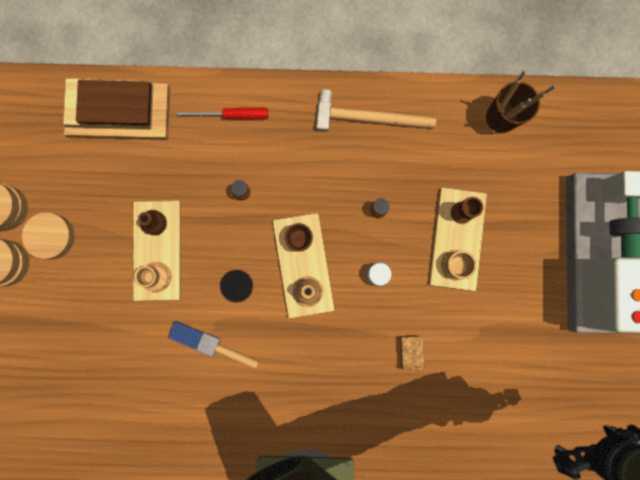

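View pics/scene0.png

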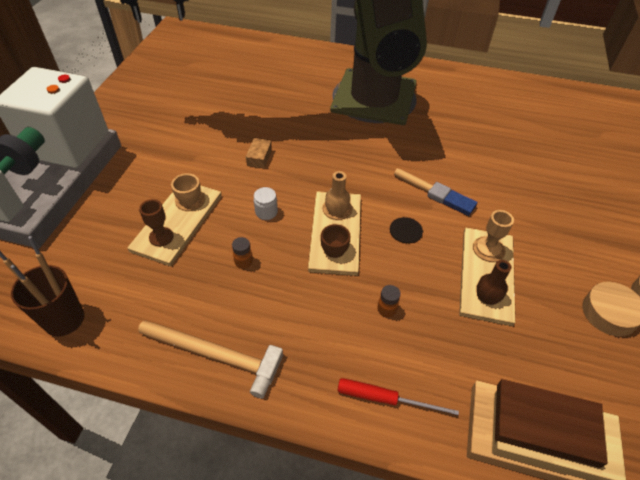

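Top view: the vase board is on the left (goblet on it near 152,277), the bowl board in the centre (vase near 308,292), and the goblet board on the right (bowl near 459,265). The mat is at (236,286), the tin at (379,274) and the jars at (239,190) and (380,208).

```bash
cat > h.py <<'E'
import numpy as np,cv2
def load(n):
    s=np.load(n+".npz");return s["frame"],s["K"],s["camera_from_world"]
def ray(px,K,T,z):
    px=np.atleast_2d(np.float64(px));d=np.c_[px,np.ones(len(px))]@np.linalg.inv(K).T@T[:3,:3]
    c=-T[:3,:3].T@T[:3,3];return (c+d*((z-c[2])/d[:,2])[:,None])[:,:2]
def proj(P,K,T):
    q=T[:3,:3]@np.array(P)+T[:3,3];q=K@q;return q[:2]/q[2]
def blobs(m,amin):
    return [c for c in cv2.findContours(np.uint8(m)*255,cv2.RETR_EXTERNAL,cv2.CHAIN_APPROX_NONE)[0] if cv2.contourArea(c)>amin]
E
python3 - <<'E'
from h import *
f,K,T=load("top0");hsv=cv2.cvtColor(f,cv2.COLOR_RGB2HSV)
for p in[(142,240),(152,277),(160,290),(152,265),(308,292),(315,300),(459,265),(470,275),(310,235),(236,286),(379,274),(239,190),(400,300)]:print(p,f[p[1],p[0]],hsv[p[1],p[0]])
v=[f[y:y+100,x:x+80] for x,y in((118,200),(265,210),(425,185))]
cv2.imwrite("pics/crop0.png",cv2.resize(np.hstack(v)[:,:,::-1],(800,333),interpolation=cv2.INTER_CUBIC))
E
```

```text
(142, 240) [235 209 132] [ 22 112 235]
(152, 277) [207 152  92] [ 16 142 207]
(160, 290) [198 147  87] [ 16 143 198]
(152, 265) [170 124  72] [ 16 147 170]
(308, 292) [48 47 43] [24 27 48]
(315, 300) [152 113  68] [ 16 141 152]
(459, 265) [230 176 103] [ 17 141 230]
(470, 275) [222 171 103] [ 17 137 222]
(310, 235) [66 38 13] [ 14 205  66]
(236, 286) [33 35 31] [45 29 35]
(379, 274) [235 235 226] [ 30  10 235]
(239, 190) [86 83 79] [17 21 86]
(400, 300) [174 112  53] [ 15 177 174]
```

View pics/crop0.png

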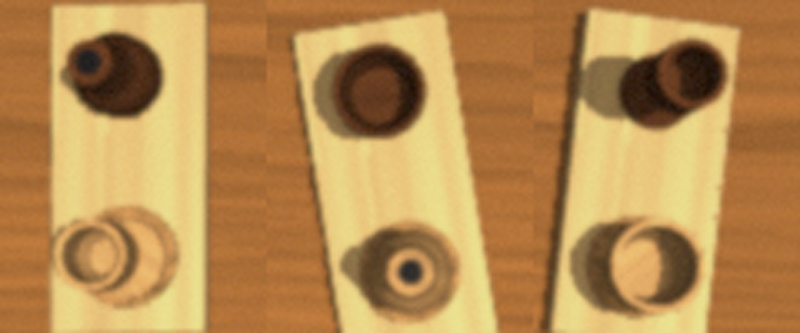

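Run:
```python
from h import *
f,K,T=load("top0");hsv=cv2.cvtColor(f,cv2.COLOR_RGB2HSV);H,S,V=[hsv[...,i].astype(int) for i in range(3)]
Y,X=np.mgrid[:480,:640]
reg=(Y>180)&(Y<325)&(X>120)&(X<500)
def circ(p):
    p=np.float64(p);A=np.c_[2*p,np.ones(len(p))];s=np.linalg.lstsq(A,(p**2).sum(1),rcond=None)[0];return s[:2],np.sqrt(s[2]+s[:2]@s[:2])
bm=(H>=20)&(H<=30)&(S>70)&(S<135)&(V>110)&reg
for n,x0,x1 in(("vase_stand",120,190),("bowl_stand",265,340),("goblet_stand",425,495)):
    m=bm&(X>=x0)&(X<x1);m=cv2.morphologyEx(np.uint8(m),cv2.MORPH_OPEN,np.ones((3,3)))
    c=np.vstack(blobs(m,30))[:,0]
    w=ray(c,K,T,.015);r=cv2.minAreaRect(np.float32(w*1000))
    b=cv2.boxPoints(r)/1000
    ctr=np.array(r[0])/1000
    e=b[1]-b[0] if np.linalg.norm(b[1]-b[0])>np.linalg.norm(b[2]-b[1]) else b[2]-b[1]
    e/=np.linalg.norm(e);e*=np.sign(e[0])
    print(n,"size",np.round(r[1],1),"yaw",np.degrees(np.arctan2(e[1],e[0])).round(1),"spot",(ctr-.0575*e).round(4))
pm=(H>=13)&(H<=19)&(S>100)&(S<158)&reg
def lw(mask,pts=None):return 
for n,(x0,x1,y0,y1) in dict(goblet=(132,176,258,298),vase=(288,326,272,308),bowl=(438,480,246,282)).items():
    m=np.zeros_like(pm);m[y0:y1,x0:x1]=pm[y0:y1,x0:x1]
    c=max(blobs(m,50),key=cv2.contourArea)[:,0];print(n,cv2.boundingRect(c),circ(c))
    cv2.imwrite(f"m_{n}.png",np.uint8(m)*255)
    if n=="goblet":
        a=c[c[:,0]<143];d=c[c[:,0]>158]
        for q,z in((a,.110),(d,.021)):
            cc,rr=circ(ray(q,K,T,z));print(" circ",z,cc.round(4),rr.round(4))
    if n=="bowl":
        cc,rr=circ(ray(cv2.convexHull(c)[:,0],K,T,.066));print(cc,rr)
def hole(x0,x1,y0,y1,z,cond):
    m=np.zeros_like(pm);m[y0:y1,x0:x1]=cond[y0:y1,x0:x1];c=max(blobs(m,5),key=cv2.contourArea);M=cv2.moments(c)
    p=(M['m10']/M['m00'],M['m01']/M['m00']);print(p,cv2.contourArea(c),ray(p,K,T,z).round(4))
hole(300,316,284,300,.113,V<90)
print("mat");hole(215,260,265,310,.006,V<60)
print("tin");hole(362,396,258,290,.055,(S<60)&(V>150))
print("jars");hole(225,252,176,202,.06,(S<90)&(V<120));hole(368,394,196,220,.06,(S<90)&(V<120))
```

```text
vase_stand size [212.7  98.3] yaw 3.3 spot [0.4763 0.327 ]
bowl_stand size [212.8  99.1] yaw 11.1 spot [0.4532 0.0015]
goblet_stand size [ 98.9 212.3] yaw -5.8 spot [ 0.5179 -0.3167]
goblet (132, 258, 40, 40) (array([149.15137522, 277.27657962]), np.float64(18.803416674701023))
 circ 0.11 [0.4727 0.3532] 0.0242
 circ 0.021 [0.4773 0.327 ] 0.0322
vase (288, 274, 35, 34) (array([305.95490447, 290.97977423]), np.float64(15.77509079804765))
bowl (438, 249, 38, 32) (array([456.12576286, 264.48167217]), np.float64(17.299761066826242))
[ 0.51582904 -0.30656368] 0.03748086492150333
(307.69369369369366, 291.2252252252252) 18.5 [[0.4534 0.0008]]
mat
(235.93342776203966, 285.4886685552408) 706.0 [[0.4621 0.1565]]
tin
(379.5762098597919, 273.73857982813206) 368.5 [[ 0.4935 -0.1486]]
jars
(238.6721915285451, 188.04972375690608) 181.0 [[0.6663 0.1513]]
(380.4627006610009, 206.31539187913125) 176.5 [[ 0.635  -0.1478]]
```

Run:
```python
from h import *
f,K,T=load("top0");print(-T[:3,:3].T@T[:3,3])
g=cv2.cvtColor(f,cv2.COLOR_RGB2GRAY)
for n,(x0,y0,w,h),z,d in(("goblet",(125,252,60,55),.110,.044),("bowl",(432,238,55,55),.066,.06),("vase",(285,265,50,50),.113,.028)):
    c=cv2.resize(g[y0:y0+h,x0:x0+w],None,fx=8,fy=8,interpolation=cv2.INTER_CUBIC)
    r=d/2/(1.337-z)*612*8
    o=cv2.HoughCircles(c,cv2.HOUGH_GRADIENT_ALT,1,10,param1=150,param2=.5,minRadius=int(r*.85),maxRadius=int(r*1.15))
    print(n,r)
    if o is not None:
        for q in o.reshape(-1,3)[:4]:print(q[2],ray(((q[0]+.5)/8-.5+x0,(q[1]+.5)/8-.5+y0),K,T,z).round(4))
print(ray((145.4,276.4),K,T,.11),ray((461.4,264.4),K,T,.066))
```

```text
[ 4.53008692e-01 -1.85630989e-04  1.33593328e+00]
goblet 87.78484107579462
78.78137 [[0.4762 0.3246]]
bowl 115.56254917387885
vase 56.00000000000001
57.13423 [[ 4.528e-01 -2.000e-04]]
[[0.47521325 0.32535312]] [[ 0.51660915 -0.31733849]]
```

All three pieces stand on their spots, with the vase at (0.453,0.000), the bowl at (0.517,-0.317) and the goblet at (0.476,0.325). First I turn the tool to yaw 0, so that its axes are +X, -Y, -Z, then head for the vase.

The manual's scale: shifts go in shares of 0.25 m and turns go in shares of 180 degrees. Converting my numbers, 5.71 degrees is 0.0317.

```bash
echo '[[[0, 0, 0], 0.0317], [[0, 0, 0], 0.0317], [[0, 0, 0], 0.0317], [[0, 0, 0], 0.0317], [[0, 0, 0], 0]]' | python3 drive.py 0.085 30
```

```text
time: 0.52
ee_pos: [0.2037, -0.4834, 0.2308]
orientation: [-179.9, 0.0, -0.1]
force: [0.1, 0.5, 0.2]
grip_width: 0.0851
grip_force: 0.0
```

Converted, -0.034 m is -0.136, 0.018 m is 0.072.

```bash
echo '[[[0.072, -0.136, 0], 0], [[0.072, -0.136, 0], 0], [[0.072, -0.136, 0], 0], [[0.072, -0.136, 0], 0], [[0.072, -0.136, 0], 0]]' | python3 drive.py >/dev/null
echo '[[[0.072, -0.136, 0], 0], [[0.072, -0.136, 0], 0], [[0.072, -0.136, 0], 0], [[0.072, -0.136, 0], 0], [[0.072, -0.136, 0], 0]]' | python3 drive.py
echo '[[[0.072, -0.144, 0], 0], [[0.072, -0.144, 0], 0], [[0.072, -0.144, 0], 0], [[0.06, -0.14, 0], 0], [[0, 0, 0], 0]]' | python3 drive.py
```

```text
time: 1.35
ee_pos: [0.3841, -0.1419, 0.2313]
orientation: [180.0, -0.0, 0.2]
force: [1.4, -0.2, 0.2]
grip_width: 0.0853
grip_force: 0.0
time: 1.77
ee_pos: [0.4555, 0.0048, 0.2311]
orientation: [-179.8, -0.1, 0.8]
force: [0.6, -0.7, -1.0]
grip_width: 0.0852
grip_force: 0.0
```

Converted, 0.035 m is 0.14, 0.02 m is 0.08.

```bash
echo '[[[0, 0, 0], 0], [[0, 0, 0.14], 0], [[0, 0, 0.14], 0], [[0, 0, 0.08], 0], [[0, 0, 0], 0]]' | python3 drive.py
python3 - <<'E'
from workcell import robot, camrig
import cv2
a=camrig.snapshot("top")["frame"][200:360,220:400];b=camrig.snapshot("scene")["frame"][130:290,250:430]
import numpy as np
cv2.imwrite("pics/g1.png",cv2.resize(np.hstack([a,b])[:,:,::-1],(800,356)))
E
```

```text
time: 2.18
ee_pos: [0.448, -0.0021, 0.1372]
orientation: [180.0, 0.5, -0.1]
force: [-1.1, 0.8, -0.6]
grip_width: 0.0847
grip_force: 0.0
```

View pics/g1.png

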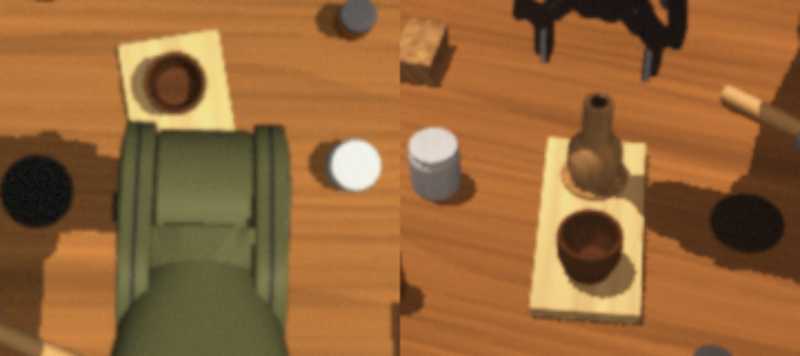

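The scene crop shows the fingertips at x=543 and x=648, straddling the vase neck at x=598. I descend and grip.

Converted, 0.025 m is 0.1, 0.012 m is 0.048.

```bash
echo '[[[0.008, 0, 0.1], 0], [[0.004, 0, 0.1], 0], [[0, 0, 0.048], 0], [[0, 0, 0], 0], [[0, 0, 0], 0]]' | python3 drive.py
echo '[[[0, 0, 0], 0], [[0, 0, 0], 0], [[0, 0, 0], 0], [[0, 0, 0], 0], [[0, 0, 0], 0]]' | python3 drive.py 0.015 35
echo '[[[0, 0, 0], 0], [[0, 0, 0], 0], [[0, 0, 0], 0], [[0, 0, 0], 0], [[0, 0, 0], 0]]' | python3 drive.py
```

```text
time: 2.7
ee_pos: [0.4567, -0.0013, 0.0806]
orientation: [180.0, -0.1, -0.0]
force: [0.1, -0.9, 0.1]
grip_width: 0.0851
grip_force: 0.0
time: 3.12
ee_pos: [0.4562, -0.0007, 0.0799]
orientation: [-180.0, -0.1, 0.0]
force: [0.2, 0.2, 2.8]
grip_width: 0.0267
grip_force: 37.0
time: 3.53
ee_pos: [0.4564, -0.0007, 0.0799]
orientation: [-180.0, -0.1, 0.0]
force: [-0.3, 0.7, 5.5]
grip_width: 0.0267
grip_force: 37.0
```

Converted, -0.02 m is -0.08, -0.01 m is -0.04.

```bash
echo '[[[0, 0, -0.04], 0], [[0, 0, -0.08], 0], [[0, 0, -0.08], 0], [[0, 0, 0], 0], [[0, 0, 0], 0]]' | python3 drive.py
echo '[[[0.008, -0.08, 0], 0], [[0.008, -0.12, 0], 0], [[0.008, -0.12, 0], 0], [[0.008, -0.12, 0], 0], [[0.004, -0.108, 0], 0]]' | python3 drive.py
echo '[[[0, -0.08, 0], 0], [[0, 0, 0], 0], [[0, 0, 0.08], 0], [[0, 0, 0.08], 0], [[0, 0, 0.04], 0]]' | python3 drive.py
echo '[[[0, 0, 0.016], 0], [[0, 0, 0], 0], [[0, 0, 0], 0], [[0, 0, 0], 0], [[0, 0, 0], 0]]' | python3 drive.py
```

```text
time: 3.95
ee_pos: [0.4564, -0.0008, 0.1297]
orientation: [180.0, -0.1, 0.0]
force: [-0.5, 0.4, -1.4]
grip_width: 0.0267
grip_force: 36.8
time: 4.37
ee_pos: [0.4636, 0.0656, 0.1322]
orientation: [-176.4, 0.1, 5.6]
force: [-0.4, 0.3, -1.6]
grip_width: 0.0271
grip_force: 36.8
time: 4.78
ee_pos: [0.4615, 0.0747, 0.0825]
orientation: [-175.9, 0.1, 6.4]
force: [-0.5, 0.3, -1.3]
grip_width: 0.0272
grip_force: 36.9
time: 5.2
ee_pos: [0.4635, 0.0751, 0.081]
orientation: [-175.9, -0.1, 6.4]
force: [-1.4, -0.2, -0.5]
grip_width: 0.0268
grip_force: 36.9
```

Run:
```python
from workcell import robot, camrig
import cv2
o=robot.get_obs();print(o['q'].round(1),o['joint_efforts'].round(1),o['force'],o['ee_pos'],o['orientation'])
cv2.imwrite("pics/s2.png",camrig.snapshot("scene")["frame"][:,:,::-1])
```

```text
[  6.4  16.5 -30.5  43.    4.1 180. ] [  0.  -37.7  20.9   0.    0.3   0. ] [-1.43035335 -0.2470022  -0.52403466] [0.46349262 0.07507131 0.08098904] [-1.75853153e+02 -7.50495904e-02  6.39102682e+00]
```

View pics/s2.png

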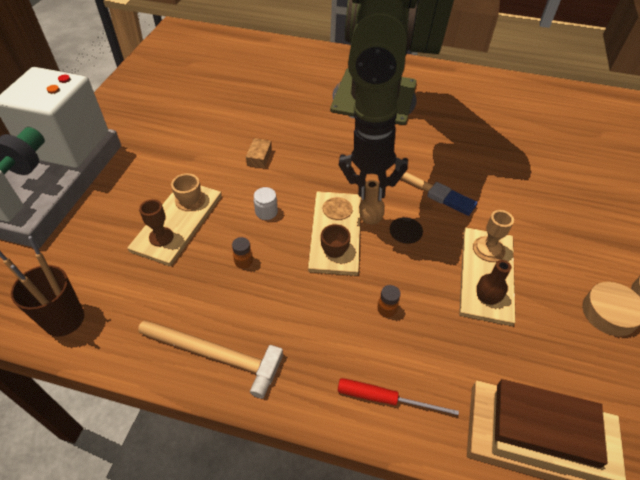

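Joint 6 sits at its 180° limit, because yaw = q1+180-q6. I'll lift the vase and make a half turn to yaw 180, where q6 ≈ q1 everywhere.

Converted, -0.03 m is -0.12, -0.02 m is -0.08, -7 degrees is -0.0389.

```bash
echo '[[[0, 0, -0.08], 0], [[0, 0, -0.12], 0], [[0, 0, 0], -0.0278], [[0, 0, 0], -0.0389], [[0, 0, 0], 0]]' | python3 drive.py
echo '[[[0, 0, 0], -0.0389], [[0, 0, 0], -0.0389], [[0, 0, 0], -0.0389], [[0, 0, 0], -0.0389], [[0, 0, 0], 0]]' | python3 drive.py
```

```text
time: 5.67
ee_pos: [0.4639, 0.0715, 0.1311]
orientation: [-176.0, -1.0, 18.5]
force: [-0.1, -0.3, -1.6]
grip_width: 0.0273
grip_force: 37.0
time: 6.08
ee_pos: [0.4629, 0.0714, 0.1299]
orientation: [-176.8, -2.6, 46.3]
force: [0.4, -0.5, -1.0]
grip_width: 0.0272
grip_force: 36.9
```

The clamp left a 4° tilt (q5), which these rows can't command away directly. The opposite limit at q6=-180 should produce the reverse tilt, so I turn that way with the vase held high.

Converted, -7.1 degrees is -0.0394.

```bash
R='x'; 
echo '[[[0, 0, 0], -0.0394], [[0, 0, 0], -0.0394], [[0, 0, 0], -0.0394], [[0, 0, 0], -0.0394], [[0, 0, 0], -0.0394]]' | python3 drive.py >/dev/null
echo '[[[0, 0, 0], -0.0394], [[0, 0, 0], -0.0394], [[0, 0, 0], -0.0394], [[0, 0, 0], -0.0394], [[0, 0, 0], -0.0394]]' | python3 drive.py >/dev/null
echo '[[[0, 0, 0], -0.0394], [[0, 0, 0], -0.0394], [[0, 0, 0], -0.0394], [[0, 0, 0], -0.0394], [[0, 0, 0], -0.0394]]' | python3 drive.py >/dev/null
echo '[[[0, 0, 0], -0.0394], [[0, 0, 0], -0.0394], [[0, 0, 0], -0.0394], [[0, 0, 0], -0.0394], [[0, 0, 0], -0.0394]]' | python3 drive.py
echo '[[[0, 0, 0], -0.0394], [[0, 0, 0], -0.0394], [[0, 0, 0], -0.0394], [[0, 0, 0], -0.0394], [[0, 0, 0], -0.0394]]' | python3 drive.py >/dev/null
echo '[[[0, 0, 0], -0.0394], [[0, 0, 0], -0.0394], [[0, 0, 0], -0.0394], [[0, 0, 0], -0.0394], [[0, 0, 0], -0.0394]]' | python3 drive.py >/dev/null
echo '[[[0, 0, 0], -0.0394], [[0, 0, 0], -0.0394], [[0, 0, 0], -0.0394], [[0, 0, 0], -0.0394], [[0, 0, 0], -0.0394]]' | python3 drive.py >/dev/null
echo '[[[0, 0, 0], -0.0394], [[0, 0, 0], -0.0394], [[0, 0, 0], -0.0394], [[0, 0, 0], -0.0394], [[0, 0, 0], -0.0394]]' | python3 drive.py 
python3 -c "
from workcell import robot, camrig
print(robot.get_obs()['q'].round(1))"
```

```text
time: 7.75
ee_pos: [0.4629, 0.0714, 0.1299]
orientation: [175.8, 0.1, -171.6]
force: [-0.5, 0.6, -1.5]
grip_width: 0.0273
grip_force: 36.9
time: 9.42
ee_pos: [0.4629, 0.0714, 0.1299]
orientation: [-176.7, 2.5, -29.5]
force: [-0.3, -0.5, -0.5]
grip_width: 0.0269
grip_force: 36.9
[   5.9   13.5  -26.1   50.5    4.2 -144.5]
```

Converted, -7.1 degrees is -0.0394.

```bash
echo '[[[0, 0, 0], -0.0394], [[0, 0, 0], -0.0394], [[0, 0, 0], -0.0394], [[0, 0, 0], -0.0394], [[0, 0, 0], -0.0361]]' | python3 drive.py >/dev/null
echo '[[[0, 0, 0], -0.0167], [[0, 0, 0], -0.0167], [[0, 0, 0], 0], [[0, 0, 0], 0], [[0, 0, 0], 0]]' | python3 drive.py 
python3 -c "
from workcell import robot, camrig
print(robot.get_obs()['q'].round(2))"
```

```text
time: 10.25
ee_pos: [0.4595, 0.0943, 0.1299]
orientation: [-177.0, -0.3, 9.4]
force: [0.1, -0.6, -1.0]
grip_width: 0.0271
grip_force: 36.8
[   9.56   13.33  -26.28   50.11    2.99 -179.81]
```

The reverse tilt works (q5 4.2→3.0), so I continue.

Converted, -3 degrees is -0.0167.

```bash
echo '[[[0, 0, 0], -0.0167], [[0, 0, 0], -0.0167], [[0, 0, 0], 0], [[0, 0, 0], 0], [[0, 0, 0], 0]]' | python3 drive.py 
python3 -c "
from workcell import robot, camrig
print(robot.get_obs()['q'].round(2))"
```

```text
time: 10.67
ee_pos: [0.454, 0.1192, 0.1299]
orientation: [-178.3, -0.5, 13.5]
force: [0.2, -0.8, -1.1]
grip_width: 0.0272
grip_force: 36.8
[  13.56   13.17  -26.45   49.82    1.69 -179.9 ]
```

Converted, -3.8 degrees is -0.0211.

```bash
echo '[[[0, 0, 0], -0.0211], [[0, 0, 0], -0.0211], [[0, 0, 0], 0], [[0, 0, 0], 0], [[0, 0, 0], 0]]' | python3 drive.py 
python3 -c "
from workcell import robot, camrig
print(robot.get_obs()['q'].round(2))"
```

```text
time: 11.08
ee_pos: [0.4443, 0.1503, 0.1299]
orientation: [-180.0, -0.7, 18.6]
force: [0.9, 0.6, -0.7]
grip_width: 0.0273
grip_force: 37.0
[ 1.8670e+01  1.3030e+01 -2.6620e+01  4.9630e+01  3.0000e-02 -1.7993e+02]
```

Tilt is now under 1°. I turn back to yaw 180 (+198.6°).

Converted, 7.1 degrees is 0.0394.

```bash
echo '[[[0, 0, 0], 0.0394], [[0, 0, 0], 0.0394], [[0, 0, 0], 0.0394], [[0, 0, 0], 0.0394], [[0, 0, 0], 0.0394]]' | python3 drive.py >/dev/null
echo '[[[0, 0, 0], 0.0394], [[0, 0, 0], 0.0394], [[0, 0, 0], 0.0394], [[0, 0, 0], 0.0394], [[0, 0, 0], 0.0394]]' | python3 drive.py >/dev/null
echo '[[[0, 0, 0], 0.0394], [[0, 0, 0], 0.0394], [[0, 0, 0], 0.0394], [[0, 0, 0], 0.0394], [[0, 0, 0], 0.0394]]' | python3 drive.py >/dev/null
echo '[[[0, 0, 0], 0.0394], [[0, 0, 0], 0.0394], [[0, 0, 0], 0.0394], [[0, 0, 0], 0.0394], [[0, 0, 0], 0.0394]]' | python3 drive.py >/dev/null
echo '[[[0, 0, 0], 0.0394], [[0, 0, 0], 0.0394], [[0, 0, 0], 0.0394], [[0, 0, 0], 0.0394], [[0, 0, 0], 0.0394]]' | python3 drive.py >/dev/null
echo '[[[0, 0, 0], 0.0394], [[0, 0, 0], 0.0394], [[0, 0, 0], 0.0378], [[0, 0, 0], 0], [[0, 0, 0], 0]]' | python3 drive.py
python3 -c "
from workcell import robot, camrig
print(robot.get_obs()['q'].round(2))"
```

```text
time: 13.58
ee_pos: [0.4443, 0.1503, 0.1299]
orientation: [179.7, 0.7, -179.7]
force: [-0.6, -0.2, -1.0]
grip_width: 0.0271
grip_force: 37.0
[ 18.65  13.03 -26.62  49.63   0.05  18.39]
```

Converted, 0.02 m is 0.08, -0.0144 m is -0.0576.

```bash
echo '[[[-0.0576, 0.0248, 0], 0], [[0, 0, 0.08], 0], [[0, 0, 0.08], 0], [[0, 0, 0.06], 0], [[0, 0, 0.02], 0]]' | python3 drive.py
echo '[[[0, 0, 0.008], 0], [[0, 0, 0], 0], [[0, 0, 0], 0], [[0, 0, 0], 0], [[0, 0, 0], 0]]' | python3 drive.py
python3 -c "
from workcell import robot, camrig
import cv2,numpy as np
a=camrig.snapshot('top')['frame'][220:340,170:310];b=camrig.snapshot('scene')['frame'][150:270,330:470]
cv2.imwrite('pics/p3.png',cv2.resize(np.hstack([a,b])[:,:,::-1],(800,343)))"
```

```text
time: 14.0
ee_pos: [0.4576, 0.1567, 0.068]
orientation: [179.8, 0.4, -179.7]
force: [-0.9, 0.0, -0.6]
grip_width: 0.0275
grip_force: 37.0
time: 14.42
ee_pos: [0.46, 0.158, 0.0689]
orientation: [179.7, 0.8, -179.8]
force: [-0.3, 0.4, -2.1]
grip_width: 0.0272
grip_force: 35.7
```

View pics/p3.png

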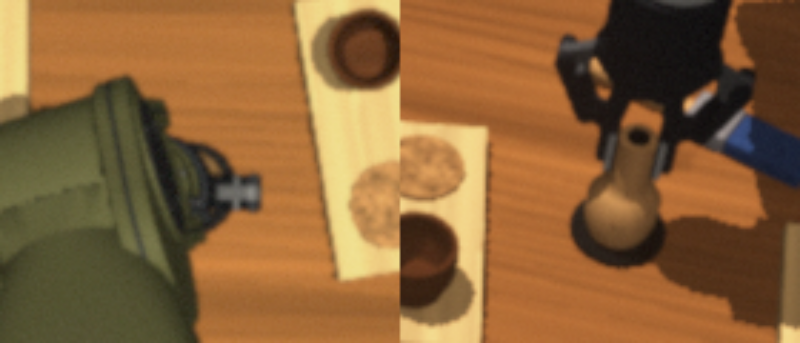

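The vase stands upright and centred on the mat. I release it and go to the bowl.

Converted, 0.001 m is 0.004.

```bash
echo '[[[0, 0, 0.004], 0], [[0, 0, 0], 0], [[0, 0, 0], 0], [[0, 0, 0], 0], [[0, 0, 0], 0]]' | python3 drive.py 0.085
echo '[[[0, 0, -0.04], 0], [[0, 0, -0.12], 0], [[0, 0, -0.16], 0], [[0, 0, -0.12], 0], [[0, 0, 0], 0]]' | python3 drive.py
echo '[[[-0.016, -0.148, 0], 0], [[-0.016, -0.152, 0], 0], [[-0.016, -0.152, 0], 0], [[-0.016, -0.152, 0], 0], [[-0.016, -0.152, 0], 0]]' | python3 drive.py
echo '[[[-0.024, -0.152, 0], 0], [[-0.024, -0.152, 0], 0], [[-0.024, -0.152, 0], 0], [[-0.024, -0.152, 0], 0], [[-0.024, -0.152, 0], 0]]' | python3 drive.py
echo '[[[-0.016, -0.152, 0], 0], [[-0.012, -0.152, 0], 0], [[0, -0.08, 0], 0], [[0, 0, 0], 0], [[0, 0, 0], 0]]' | python3 drive.py
```

```text
time: 14.93
ee_pos: [0.4593, 0.1577, 0.0672]
orientation: [179.7, 0.7, -179.8]
force: [0.3, -0.2, 0.4]
grip_width: 0.0846
grip_force: 0.0
time: 15.35
ee_pos: [0.462, 0.1585, 0.1834]
orientation: [179.5, 1.3, -179.8]
force: [1.1, 0.6, -0.4]
grip_width: 0.0851
grip_force: 0.0
time: 15.77
ee_pos: [0.4784, -0.0333, 0.1763]
orientation: [179.7, 0.7, -179.8]
force: [-0.0, -0.4, -0.5]
grip_width: 0.085
grip_force: 0.0
time: 16.18
ee_pos: [0.509, -0.2236, 0.1755]
orientation: [179.7, 0.6, -179.8]
force: [0.6, 0.7, 0.0]
grip_width: 0.0846
grip_force: 0.0
time: 16.6
ee_pos: [0.5161, -0.3186, 0.1746]
orientation: [179.7, 0.6, -179.9]
force: [-0.3, 0.5, -1.0]
grip_width: 0.0849
grip_force: 0.0
```

```bash
echo '[[[-0.004, 0.004, 0.14], 0], [[0, 0, 0.14], 0], [[0, 0, 0.1], 0], [[0, 0, 0.04], 0], [[0, 0, 0], 0]]' | python3 drive.py
python3 -c "
from workcell import robot, camrig
import cv2,numpy as np
a=camrig.snapshot('top')['frame'][220:340,390:530];b=camrig.snapshot('scene')['frame'][110:230,120:260]
cv2.imwrite('pics/g4.png',cv2.resize(np.hstack([a,b])[:,:,::-1],(800,343)))"
```

```text
time: 17.02
ee_pos: [0.5165, -0.3134, 0.0676]
orientation: [179.5, 0.3, -179.7]
force: [-0.0, 0.3, 0.0]
grip_width: 0.0852
grip_force: 0.0
```

View pics/g4.png

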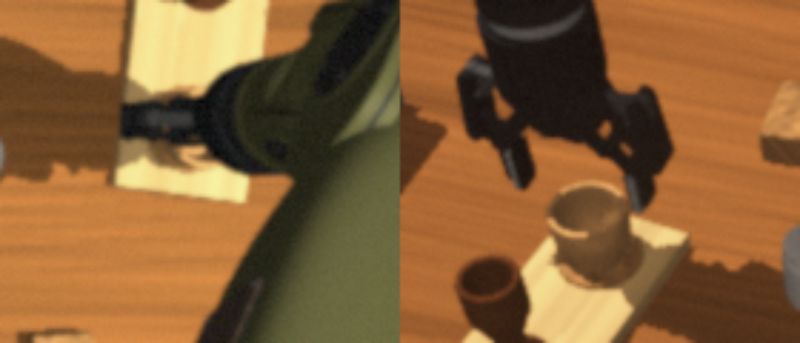

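Both tips clear the bowl (tips at x=518 and x=640, bowl spanning 548–632 in the right crop). I continue down and grip.

Converted, 0.015 m is 0.06, 0.007 m is 0.028.

```bash
echo '[[[0, 0, 0], 0], [[0, 0, 0.06], 0], [[0, 0, 0.06], 0], [[0, 0, 0.028], 0], [[0, 0, 0], 0]]' | python3 drive.py
echo '[[[0, 0, 0], 0], [[0, 0, 0], 0], [[0, 0, 0], 0], [[0, 0, 0], 0], [[0, 0, 0], 0]]' | python3 drive.py 0.045 30
echo '[[[0, 0, 0], 0], [[0, 0, 0], 0], [[0, 0, 0], 0], [[0, 0, 0], 0], [[0, 0, 0], 0]]' | python3 drive.py
```

```text
time: 17.53
ee_pos: [0.519, -0.3157, 0.0333]
orientation: [179.7, 0.6, -179.8]
force: [-0.6, -0.4, -0.6]
grip_width: 0.085
grip_force: 0.0
time: 17.95
ee_pos: [0.5201, -0.3166, 0.0352]
orientation: [179.8, 0.8, -179.8]
force: [-0.7, -0.1, 6.2]
grip_width: 0.0592
grip_force: 32.2
time: 18.37
ee_pos: [0.5201, -0.3166, 0.0351]
orientation: [179.8, 0.8, -179.8]
force: [-2.2, 0.2, 5.9]
grip_width: 0.0598
grip_force: 32.2
```

Converted, -0.03 m is -0.12, -0.025 m is -0.1.

```bash
echo '[[[0, 0, -0.04], 0], [[0, 0, -0.1], 0], [[0, 0, -0.12], 0], [[0, 0, -0.1], 0], [[0, 0, 0], 0]]' | python3 drive.py
echo '[[[0.012, 0.06, 0], 0], [[0.02, 0.104, 0], 0], [[0.024, 0.12, 0], 0], [[0.024, 0.12, 0], 0], [[0.024, 0.12, 0], 0]]' | python3 drive.py
echo '[[[0.024, 0.12, 0], 0], [[0.024, 0.12, 0], 0], [[0.024, 0.12, 0], 0], [[0.024, 0.12, 0], 0], [[0.024, 0.12, 0], 0]]' | python3 drive.py
echo '[[[0.02, 0.088, 0], 0], [[0.012, 0.06, 0], 0], [[0, 0, 0], 0], [[0, 0, 0], 0], [[0, 0, 0], 0]]' | python3 drive.py
python3 -c "
from workcell import robot, camrig
import cv2,numpy as np
b=camrig.snapshot('scene')['frame'][130:250,270:410]
cv2.imwrite('pics/p5.png',cv2.resize(b[:,:,::-1],(560,480)))"
```

```text
time: 18.78
ee_pos: [0.5215, -0.3186, 0.1299]
orientation: [-180.0, 1.2, -179.8]
force: [1.0, -0.6, 0.5]
grip_width: 0.0597
grip_force: 32.6
time: 19.2
ee_pos: [0.4911, -0.1844, 0.1239]
orientation: [179.7, 0.7, -179.9]
force: [1.0, 0.2, -0.6]
grip_width: 0.0596
grip_force: 32.6
time: 19.62
ee_pos: [0.4606, -0.0343, 0.1245]
orientation: [179.7, 0.7, -179.8]
force: [1.1, -0.1, -0.5]
grip_width: 0.0595
grip_force: 32.6
time: 20.03
ee_pos: [0.4534, 0.0009, 0.1245]
orientation: [179.7, 0.7, -179.8]
force: [-0.5, 0.5, -0.0]
grip_width: 0.059
grip_force: 32.7
```

View pics/p5.png

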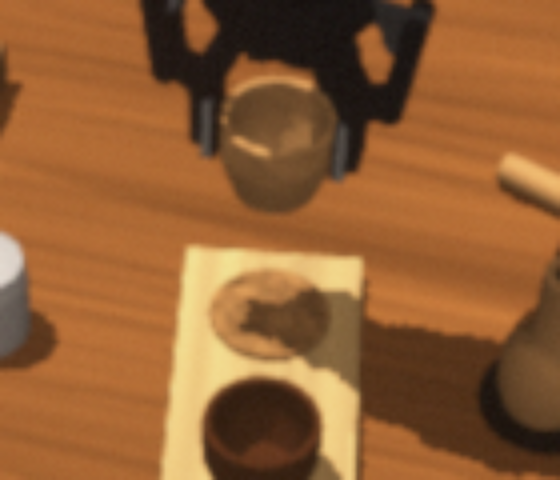

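The bowl is held level above the cork spot, which sits at (270,313) in the crop. I lower it and release.

Converted, 0.03 m is 0.12, 0.025 m is 0.1.

```bash
echo '[[[-0.008, 0.004, 0.08], 0], [[0, 0, 0.12], 0], [[0, 0, 0.1], 0], [[0, 0, 0.04], 0], [[0, 0, 0], 0]]' | python3 drive.py
echo '[[[0, 0, 0.008], 0], [[0, 0, 0], 0], [[0, 0, 0], 0], [[0, 0, 0], 0], [[0, 0, 0], 0]]' | python3 drive.py
```

```text
time: 20.5
ee_pos: [0.4538, 0.0017, 0.0368]
orientation: [179.7, 0.3, -179.9]
force: [-0.1, -0.5, 0.7]
grip_width: 0.059
grip_force: 32.7
time: 20.92
ee_pos: [0.4569, 0.0027, 0.0381]
orientation: [179.7, 0.8, -179.8]
force: [-0.2, -0.6, -0.4]
grip_width: 0.0592
grip_force: 32.7
```

Converted, 0.002 m is 0.008, -0.001 m is -0.004.

```bash
echo '[[[0, -0.004, 0.008], 0], [[0, 0, 0.004], 0], [[0, 0, 0], 0], [[0, 0, 0], 0], [[0, 0, 0], 0]]' | python3 drive.py
echo '[[[0, 0, 0], 0], [[0, 0, 0], 0], [[0, 0, 0], 0], [[0, 0, 0], 0], [[0, 0, 0], 0]]' | python3 drive.py 0.085
echo '[[[0, 0, -0.04], 0], [[0, 0, -0.12], 0], [[0, 0, -0.16], 0], [[0, 0, -0.16], 0], [[0, 0, -0.08], 0]]' | python3 drive.py
```

```text
time: 21.33
ee_pos: [0.4566, 0.0017, 0.0351]
orientation: [179.7, 0.7, -179.8]
force: [-1.7, -0.9, 7.0]
grip_width: 0.0593
grip_force: 33.1
time: 21.75
ee_pos: [0.456, 0.0019, 0.0342]
orientation: [179.7, 0.6, -179.8]
force: [-0.1, -0.1, 0.3]
grip_width: 0.0853
grip_force: 0.0
time: 22.17
ee_pos: [0.4563, 0.0011, 0.1785]
orientation: [179.7, 1.0, -179.8]
force: [2.1, 0.6, 0.2]
grip_width: 0.0848
grip_force: 0.0
```

Converted, 0.036 m is 0.144, -0.002 m is -0.008.

```bash
echo '[[[-0.008, 0.144, 0], 0], [[-0.008, 0.144, 0], 0], [[-0.008, 0.144, 0], 0], [[-0.008, 0.144, 0], 0], [[-0.008, 0.144, 0], 0]]' | python3 drive.py 
echo '[[[-0.012, 0.144, 0], 0], [[-0.012, 0.144, 0], 0], [[-0.012, 0.144, 0], 0], [[-0.004, 0.144, 0], 0], [[0, 0, 0], 0]]' | python3 drive.py
echo '[[[0, 0, 0.08], 0], [[0, 0, 0.08], 0], [[0, 0, 0], 0], [[0, 0, 0], 0], [[0, 0, 0], 0]]' | python3 drive.py
python3 -c "
from workcell import robot, camrig
import cv2,numpy as np
s=camrig.snapshot('top');np.savez('top1.npz',**s);a=s['frame'][220:340,240:380];b=camrig.snapshot('scene')['frame'][150:300,400:575]
b=cv2.resize(b,(140,120))
cv2.imwrite('pics/g6.png',cv2.resize(np.hstack([a,b])[:,:,::-1],(800,343)))"
```

```text
time: 22.58
ee_pos: [0.4636, 0.1827, 0.1754]
orientation: [179.7, 0.7, -179.8]
force: [0.1, 0.8, 0.0]
grip_width: 0.0849
grip_force: 0.0
time: 23.0
ee_pos: [0.474, 0.3317, 0.1758]
orientation: [179.5, 0.7, -179.5]
force: [1.2, 0.6, 0.2]
grip_width: 0.0851
grip_force: 0.0
time: 23.42
ee_pos: [0.4741, 0.3252, 0.1368]
orientation: [179.7, 0.7, -179.8]
force: [0.2, -0.5, 0.5]
grip_width: 0.0851
grip_force: 0.0
```

View pics/g6.png

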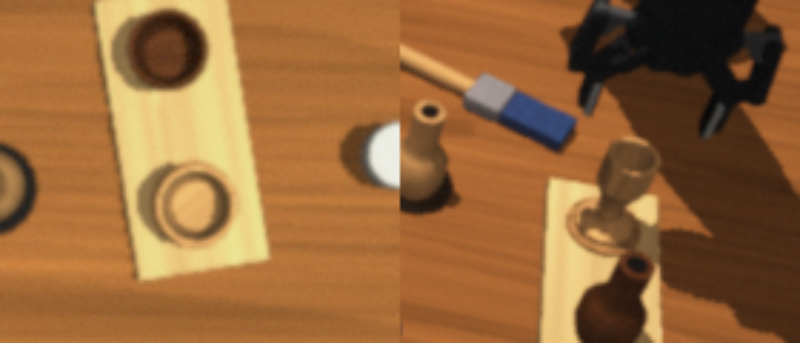

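The bowl sits on its spot with its rim centre at pixel (308.6,292.1). The fingers straddle the goblet cup. I descend and grip.

Converted, 0.025 m is 0.1, 0.02 m is 0.08.

```bash
python3 -c "
from h import *
f,K,T=load('top1');print(ray((308.6,292.1),K,T,.066))"
echo '[[[-0.004, 0, 0.08], 0], [[-0.004, 0, 0.1], 0], [[0, 0, 0.08], 0], [[0, 0, 0], 0], [[0, 0, 0], 0]]' | python3 drive.py
echo '[[[0, 0, 0], 0], [[0, 0, 0], 0], [[0, 0, 0], 0], [[0, 0, 0], 0], [[0, 0, 0], 0]]' | python3 drive.py 0.03 30
echo '[[[0, 0, 0], 0], [[0, 0, 0], 0], [[0, 0, 0], 0], [[0, 0, 0], 0], [[0, 0, 0], 0]]' | python3 drive.py
```

```text
[[ 0.45167159 -0.00106613]]
time: 23.93
ee_pos: [0.4763, 0.3253, 0.0713]
orientation: [179.8, 0.6, -179.8]
force: [0.1, -0.4, 1.5]
grip_width: 0.0849
grip_force: 0.0
time: 24.35
ee_pos: [0.4778, 0.3268, 0.0729]
orientation: [179.6, 0.8, -179.8]
force: [0.3, 0.0, 7.5]
grip_width: 0.0427
grip_force: 30.0
time: 24.77
ee_pos: [0.4778, 0.3267, 0.0728]
orientation: [179.6, 0.8, -179.8]
force: [0.1, 0.8, 5.9]
grip_width: 0.0429
grip_force: 30.0
```

Converted, -0.04 m is -0.16, -0.035 m is -0.14.

```bash
echo '[[[0, 0, -0.06], 0], [[0, 0, -0.14], 0], [[0, 0, -0.16], 0], [[0, 0, -0.12], 0], [[0, 0, -0.04], 0]]' | python3 drive.py
echo '[[[-0.008, -0.06, 0], 0], [[-0.008, -0.12, 0], 0], [[-0.008, -0.16, 0], 0], [[-0.008, -0.16, 0], 0], [[-0.008, -0.16, 0], 0]]' | python3 drive.py
echo '[[[-0.008, -0.16, 0], 0], [[-0.008, -0.16, 0], 0], [[-0.008, -0.16, 0], 0], [[-0.008, -0.16, 0], 0], [[-0.008, -0.16, 0], 0]]' | python3 drive.py
echo '[[[-0.008, -0.16, 0], 0], [[-0.008, -0.16, 0], 0], [[-0.008, -0.16, 0], 0], [[-0.008, -0.16, 0], 0], [[-0.008, -0.16, 0], 0]]' | python3 drive.py
echo '[[[-0.016, -0.16, 0], 0], [[-0.016, -0.12, 0], 0], [[-0.016, -0.032, 0], 0], [[0, 0, 0], 0], [[0, 0, 0], 0]]' | python3 drive.py
```

```text
time: 25.18
ee_pos: [0.4772, 0.3265, 0.2065]
orientation: [179.5, 1.0, -179.8]
force: [1.0, 0.2, -1.2]
grip_width: 0.0424
grip_force: 30.7
time: 25.6
ee_pos: [0.484, 0.1577, 0.1985]
orientation: [179.8, 0.5, -179.7]
force: [0.1, -0.7, -0.8]
grip_width: 0.0427
grip_force: 30.8
time: 26.02
ee_pos: [0.4942, -0.0422, 0.1978]
orientation: [179.7, 0.5, -179.8]
force: [1.6, 0.0, -1.1]
grip_width: 0.0429
grip_force: 30.8
time: 26.43
ee_pos: [0.5049, -0.2418, 0.1967]
orientation: [179.6, 0.5, -179.8]
force: [0.8, 0.5, 0.3]
grip_width: 0.0428
grip_force: 30.8
time: 26.85
ee_pos: [0.5179, -0.3172, 0.1967]
orientation: [179.6, 0.5, -179.9]
force: [0.3, 0.3, -0.8]
grip_width: 0.0427
grip_force: 30.9
```

Now I lower it: TCP .1967 → ~.073.

Converted, 0.035 m is 0.14, 0.03 m is 0.12.

```bash
echo '[[[-0.004, 0, 0.12], 0], [[0, 0, 0.14], 0], [[0, 0, 0.12], 0], [[0, 0, 0.06], 0], [[0, 0, 0], 0]]' | python3 drive.py
echo '[[[0, 0, 0.02], 0], [[0, 0, 0.012], 0], [[0, 0, 0], 0], [[0, 0, 0], 0], [[0, 0, 0], 0]]' | python3 drive.py
python3 -c "
from workcell import robot, camrig
import cv2,numpy as np
b=camrig.snapshot('scene')['frame'][120:270,110:285]
cv2.imwrite('pics/p7.png',cv2.resize(b[:,:,::-1],(560,480)))"
```

```text
time: 27.27
ee_pos: [0.5176, -0.3128, 0.0839]
orientation: [179.4, 0.2, -179.7]
force: [-0.5, 0.2, -1.0]
grip_width: 0.0428
grip_force: 30.9
time: 27.68
ee_pos: [0.5224, -0.3175, 0.0817]
orientation: [179.8, 0.8, -179.8]
force: [-0.2, -0.6, -1.1]
grip_width: 0.0427
grip_force: 30.9
```

View pics/p7.png

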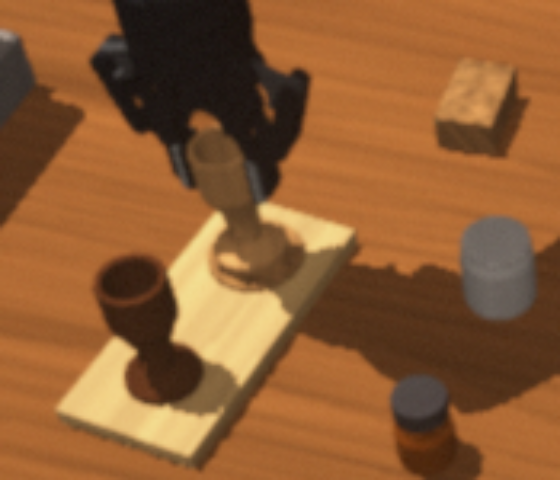

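The goblet is upright about 9 mm above its cork spot, foot at about (255,255) in the crop. I finish lowering and release.

Converted, 0.004 m is 0.016, 0.002 m is 0.008.

```bash
echo '[[[0.008, 0, 0.016], 0], [[0, 0, 0.012], 0], [[0, 0, 0], 0], [[0, 0, 0], 0], [[0, 0, 0], 0]]' | python3 drive.py
echo '[[[0, 0, 0.008], 0], [[0, 0, 0.004], 0], [[0, 0, 0], 0], [[0, 0, 0], 0], [[0, 0, 0], 0]]' | python3 drive.py
```

```text
time: 28.15
ee_pos: [0.5195, -0.3171, 0.0732]
orientation: [179.7, 0.6, -179.8]
force: [0.1, 0.2, -0.9]
grip_width: 0.0427
grip_force: 30.9
time: 28.57
ee_pos: [0.521, -0.3171, 0.0728]
orientation: [179.7, 0.8, -179.8]
force: [-1.4, 3.5, 11.6]
grip_width: 0.0429
grip_force: 31.5
```

Contact felt. I release, rise, and return to the vase at about (0.4634,0.1577).

The manual's scale: shifts go in shares of 0.25 m and turns go in shares of 180 degrees. Converting my numbers, -0.001 m is -0.004.

```bash
echo '[[[0, 0, -0.004], 0], [[0, 0, 0], 0], [[0, 0, 0], 0], [[0, 0, 0], 0], [[0, 0, 0], 0]]' | python3 drive.py 0.085
echo '[[[0, 0, -0.04], 0], [[0, 0, -0.12], 0], [[0, 0, -0.16], 0], [[0, 0, -0.16], 0], [[0, 0, 0], 0]]' | python3 drive.py
echo '[[[0.016, 0.144, 0], 0], [[0.02, 0.156, 0], 0], [[0.02, 0.16, 0], 0], [[0.02, 0.16, 0], 0], [[0.02, 0.16, 0], 0]]' | python3 drive.py
echo '[[[0.02, 0.16, 0], 0], [[0.02, 0.16, 0], 0], [[0.02, 0.16, 0], 0], [[0.02, 0.16, 0], 0], [[0.02, 0.16, 0], 0]]' | python3 drive.py
echo '[[[0.02, 0.16, 0], 0], [[0.016, 0.16, 0], 0], [[0, 0, 0], 0], [[0, 0, 0], 0], [[0, 0, 0], 0]]' | python3 drive.py
python3 - <<'E'
from h import *
from workcell import robot, camrig
s=camrig.snapshot('top');f,K,T=s['frame'],s['K'],s['camera_from_world'];np.savez('top2.npz',**s)
a=f[200:320,210:270];c=f[215:335,415:505];b=camrig.snapshot('scene')['frame'][140:260,340:480]
cv2.imwrite('pics/g8.png',cv2.resize(np.hstack([a,c,b])[:,:,::-1],(800,331)))
E
```

```text
time: 28.98
ee_pos: [0.5195, -0.3171, 0.071]
orientation: [179.7, 0.6, -179.8]
force: [-0.2, 0.2, 0.1]
grip_width: 0.085
grip_force: 0.0
time: 29.4
ee_pos: [0.5225, -0.3204, 0.2008]
orientation: [-179.8, 1.4, -179.8]
force: [1.5, -1.0, 1.6]
grip_width: 0.0848
grip_force: 0.0
time: 29.82
ee_pos: [0.4932, -0.1214, 0.1927]
orientation: [179.7, 0.7, -179.9]
force: [0.4, 0.6, 0.9]
grip_width: 0.0846
grip_force: 0.0
time: 30.23
ee_pos: [0.4676, 0.0789, 0.1935]
orientation: [179.7, 0.7, -179.8]
force: [0.3, 0.6, 1.0]
grip_width: 0.0849
grip_force: 0.0
time: 30.65
ee_pos: [0.4587, 0.1569, 0.1934]
orientation: [179.7, 0.7, -179.8]
force: [0.5, 0.4, -0.7]
grip_width: 0.085
grip_force: 0.0
```

View pics/g8.png

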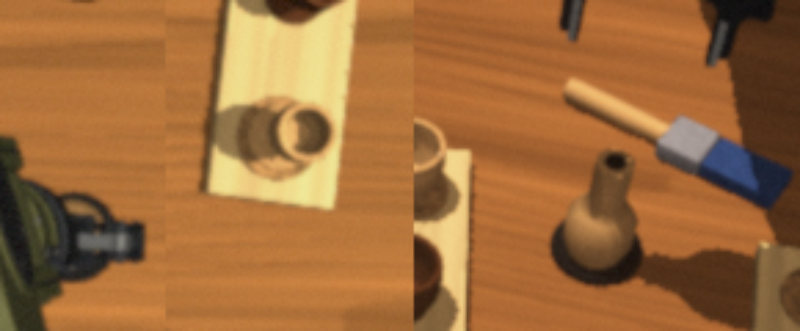

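Converted, 0.035 m is 0.14, 0.03 m is 0.12.

```bash
python3 -c "
from h import *
f,K,T=load('top2');print(ray((465.2,263.6),K,T,.11))
f,K,T=load('scene0');print(ray((412.9,198),K,T,.101))"
echo '[[[-0.008, 0.004, 0.12], 0], [[0, 0, 0.14], 0], [[0, 0, 0.12], 0], [[0, 0, 0.048], 0], [[0, 0, 0], 0]]' | python3 drive.py
echo '[[[0, 0, 0.032], 0], [[0, 0, 0.032], 0], [[0, 0, 0], 0], [[0, 0, 0], 0], [[0, 0, 0], 0]]' | python3 drive.py
```

```text
[[ 0.51619692 -0.31398638]]
[[0.46127525 0.15776579]]
time: 31.17
ee_pos: [0.4593, 0.1559, 0.0831]
orientation: [179.9, 0.3, -180.0]
force: [-0.5, -0.5, -0.0]
grip_width: 0.0849
grip_force: 0.0
time: 31.58
ee_pos: [0.4628, 0.1588, 0.0709]
orientation: [179.7, 0.7, -179.8]
force: [0.8, 0.9, 0.1]
grip_width: 0.0849
grip_force: 0.0
```

Converted, 0.003 m is 0.012.

```bash
echo '[[[0, 0, 0.012], 0], [[0, 0, 0], 0], [[0, 0, 0], 0], [[0, 0, 0], 0], [[0, 0, 0], 0]]' | python3 drive.py 0.015 35
echo '[[[0, 0, 0], 0], [[0, 0, 0], 0], [[0, 0, 0], 0], [[0, 0, 0], 0], [[0, 0, 0], 0]]' | python3 drive.py
echo '[[[0, 0, -0.04], 0], [[0, 0, -0.1], 0], [[0, 0, -0.1], 0], [[0, 0, -0.04], 0], [[0, 0, 0], 0]]' | python3 drive.py
```

```text
time: 32.0
ee_pos: [0.4623, 0.1588, 0.0673]
orientation: [179.7, 0.7, -179.8]
force: [0.2, -0.2, -0.2]
grip_width: 0.0273
grip_force: 36.4
time: 32.42
ee_pos: [0.4623, 0.1588, 0.0673]
orientation: [179.7, 0.7, -179.8]
force: [-0.4, 0.4, 0.9]
grip_width: 0.0271
grip_force: 36.3
time: 32.83
ee_pos: [0.4633, 0.1589, 0.1396]
orientation: [179.6, 0.9, -179.8]
force: [1.0, 0.4, -0.1]
grip_width: 0.0273
grip_force: 36.3
```

Converted, 0.036 m is 0.144, 0.033 m is 0.132.

```bash
echo '[[[-0.008, 0.06, 0], 0], [[-0.012, 0.132, 0], 0], [[-0.012, 0.144, 0], 0], [[-0.012, 0.144, 0], 0], [[-0.008, 0.132, 0], 0]]' | python3 drive.py
echo '[[[-0.004, 0.06, 0], 0], [[0, 0, 0], 0], [[0, 0, 0], 0], [[0, 0, 0.08], 0], [[0, 0, 0.072], 0]]' | python3 drive.py
echo '[[[0, 0, 0.04], 0], [[0, 0, 0], 0], [[0, 0, 0], 0], [[0, 0, 0], 0], [[0, 0, 0], 0]]' | python3 drive.py
python3 -c "
from workcell import robot, camrig
import cv2,numpy as np
b=camrig.snapshot('scene')['frame'][160:310,410:585]
cv2.imwrite('pics/p9.png',cv2.resize(b[:,:,::-1],(560,480)))"
```

```text
time: 33.25
ee_pos: [0.4733, 0.3127, 0.1366]
orientation: [179.8, 0.6, -179.8]
force: [-0.3, -0.5, -1.8]
grip_width: 0.0271
grip_force: 36.3
time: 33.67
ee_pos: [0.4755, 0.3252, 0.0999]
orientation: [179.7, 0.7, -179.9]
force: [-0.4, -0.8, -1.9]
grip_width: 0.027
grip_force: 36.4
time: 34.08
ee_pos: [0.4762, 0.3267, 0.0913]
orientation: [179.7, 0.8, -179.8]
force: [-0.9, 0.5, -0.1]
grip_width: 0.027
grip_force: 36.4
```

View pics/p9.png

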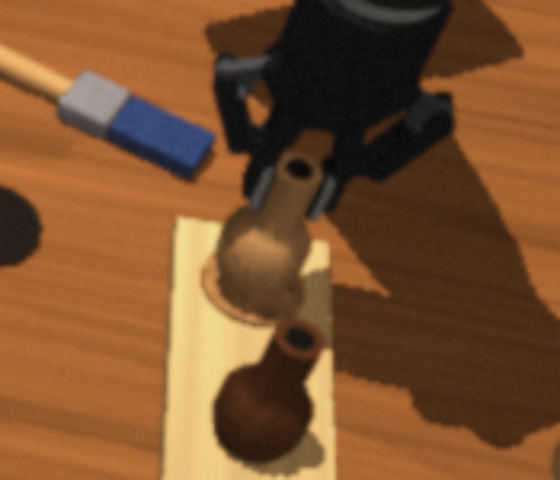

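The vase is upright just above its spot. It needs about 12 mm more.

Converted, 0.006 m is 0.024, 0.004 m is 0.016.

```bash
echo '[[[0, 0, 0.024], 0], [[0, 0, 0.016], 0], [[0, 0, 0], 0], [[0, 0, 0], 0], [[0, 0, 0], 0]]' | python3 drive.py
echo '[[[0, 0, 0.008], 0], [[0, 0, 0], 0], [[0, 0, 0], 0], [[0, 0, 0], 0], [[0, 0, 0], 0]]' | python3 drive.py
```

```text
time: 34.55
ee_pos: [0.4753, 0.3266, 0.08]
orientation: [179.7, 0.6, -179.8]
force: [0.4, 0.5, -1.4]
grip_width: 0.0271
grip_force: 36.2
time: 34.97
ee_pos: [0.4758, 0.3268, 0.0793]
orientation: [179.7, 0.7, -179.8]
force: [-1.1, -0.1, 4.6]
grip_width: 0.0275
grip_force: 36.7
```

Contact. I release, rise, back away to the start side, and check.

Converted, -0.04 m is -0.16, -0.03 m is -0.12.

```bash
echo '[[[0, 0, 0], 0], [[0, 0, 0], 0], [[0, 0, 0], 0], [[0, 0, 0], 0], [[0, 0, 0], 0]]' | python3 drive.py 0.085
echo '[[[0, 0, -0.04], 0], [[0, 0, -0.12], 0], [[0, 0, -0.16], 0], [[0, 0, -0.16], 0], [[0, 0, -0.08], 0]]' | python3 drive.py
echo '[[[0.12, -0.08, -0.04], 0], [[0.12, -0.08, 0], 0], [[0.12, -0.08, 0], 0], [[0.12, -0.08, 0], 0], [[0.12, -0.08, 0], 0]]' | python3 drive.py
echo '[[[0, 0, 0], 0], [[0, 0, 0], 0], [[0, 0, 0], 0], [[0, 0, 0], 0], [[0, 0, 0], 0]]' | python3 drive.py
python3 - <<'E'
from workcell import robot, camrig
import cv2,numpy as np
s=camrig.snapshot('top');np.savez('top3.npz',**s)
cv2.imwrite('pics/f.png',cv2.resize(s['frame'][180:330,110:510][:,:,::-1],(800,300),interpolation=cv2.INTER_CUBIC))
E
```

```text
time: 35.38
ee_pos: [0.4755, 0.3267, 0.078]
orientation: [179.7, 0.6, -179.8]
force: [0.0, -0.1, 0.8]
grip_width: 0.0842
grip_force: 0.0
time: 35.8
ee_pos: [0.4755, 0.3271, 0.2239]
orientation: [179.5, 1.0, -179.8]
force: [-0.4, 0.6, -0.5]
grip_width: 0.0849
grip_force: 0.0
time: 36.22
ee_pos: [0.3228, 0.2245, 0.2265]
orientation: [179.7, 0.7, -179.8]
force: [0.7, 0.3, 1.3]
grip_width: 0.0849
grip_force: 0.0
time: 36.63
ee_pos: [0.3254, 0.2263, 0.2263]
orientation: [179.7, 0.7, -179.8]
force: [-0.6, -0.2, -0.3]
grip_width: 0.0855
grip_force: 0.0
```

View pics/f.png

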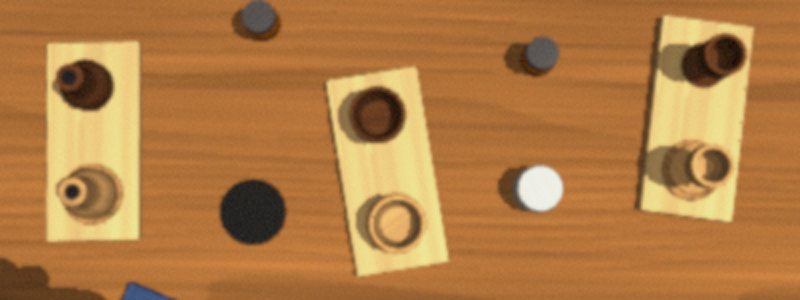

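All three pieces stand upright on the matching boards, and the tin and jars haven't moved. The vase mouth is at pixel (146,275.5).

```bash
python3 -c "
from h import *
f,K,T=load('top3');v=ray((146,275.5),K,T,.113)-[.4763,.327];b=ray((307.5,291.5),K,T,.066)-[.4532,.0015];g=ray((465,263),K,T,.11)-[.5179,-.3167];print(v,b,g)
assert max(np.linalg.norm(e) for e in(v,b,g))<.009
from workcell import robot, camrig
print(robot.close_job())"
```

```text
[[ 0.00067589 -0.00355355]] [[-0.00034606 -0.00026196]] [[-0.00050721  0.00312055]]
the job is handed in; nothing more can be done
None
```

The job is handed in: the bowl, goblet and vase each stand upright on their matching boards, within about 4 mm of the spot centres by my last camera measurement, and the tin and jars look unmoved.

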